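Lock the revolving watch stand

TASK

Lock the revolving watch stand so that it cannot turn: turn its table until the eye below the handle is in line with the steel pin, then push the pin gently along its trough, past the little sprung flap, through the eye and fully home in the centre column, so that the flap springs shut behind it. Do not force the pin if the eye is not yet in line: feel for it. Leave everything else on the dresser where it is and take the hand away.

Things in the scene. Friction and masses are not known exactly. Their poses are not given: they have to be found in the camera images.
- stand: Black plastic base of the watch stand, fixed to the dresser: round foot 190 mm across, a straight trough running out from it to 292 mm from the centre. Origin on the vertical axis of the centre column, at the dresser top; x horizontally out along the trough, z up. The grey column is a 48 x 48 mm block, top at z = 78 mm.
- seat (a point): Bottom of the blind round hole in the column (29 mm diameter, 24 mm deep, opening towards the trough), on the hole's axis, on the column's vertical axis, z = 50 mm. The tip's centre lies here when the pin is fully home; the pin's tail is then 110 mm from the column axis.
- guide (a point): Centre of the 24.5 mm through hole in the fixed grey guide block, on its outer face, 104 mm out from the column axis, z = 50 mm, in line with the column's hole. The block is 48 mm wide, 18 mm thick, top at z = 74 mm.
- trough_end (a point): Outer end of the trough, on the pin's line, 292 mm from the column axis, z = 50 mm. The trough runs from here to the guide block: side walls with tops at z = 48 mm, inner faces 24 mm and outer faces 38 mm apart; floor at z = 39 mm as far in as 144 mm from the column axis, none further in.
- turntable: Black disc, 162 mm across, turning without stops about the column (friction about 0.05 N m; it stays where left). Origin as the stand's; x points to its handle. It also carries three watch cushions, tops at z = 68 mm, at 90, 180 and 270 degrees from the handle. The handle stands on a steel frame 68 mm wide, up to z = 85 mm, that holds the eye.
- handle (a point): Middle of the steel handle tab: 66 mm from the column axis, z = 100 mm; 30 mm wide across the radius, 12 mm thick along it, z 85 to 115 mm. Nothing else on the stand is higher than 85 mm.
- eye_zone (a point): Below the handle, 66 mm from the axis, z = 50 mm: middle of the window in the steel frame. In it sits the eye, an aluminium plate 38 mm wide, 10 mm thick, with a 24.5 mm round hole facing radially. The eye is clamped to one side of this point by an unknown 0 to 6.6 mm, different every time; it does not shift in use. The pin enters once the hole is within about 4 mm of the pin's line.
- pin: Round stainless steel pin, 22 mm diameter, 110 mm long, about 0.2 kg, loose, lying in the trough outside the flap, axis at z = 50 mm, its top 13 mm above the trough walls. Origin at its middle; x along it from tip to tail; it may roll. It slides with 1 to 2 N. If it butts against the eye plate its tip stops about 70 mm from the column axis.
- pin_tip (a point): Centre of the pin's tip face, at the end nearer the column, with a 3 mm chamfer around it.
- pin_tail (a point): Centre of the pin's flat tail face, the end to push.
- flap (a joint): Sprung steel keeper flap across the trough, hinged at its floor 140 mm from the column axis; 21 mm wide, 22 tall. 0 = upright (top at z = 58 mm); folds only towards the column, to 1.5 rad (flat), with under 1 N, and springs up when nothing is over it: the pin's tail must be within 117 mm of the column axis and the finger lifted away. Upright, it keeps the pin in.
- bowl: Bystander: turquoise ceramic bowl, 110 mm across, 50 mm high. Leave it alone. Origin at the centre of its underside.
- shoehorn: Bystander: flat stainless steel shoehorn, about 210 mm long, lying flat. Leave it alone. Origin at the centre of its underside.
- dropper: Bystander: empty amber glass dropper bottle, 38 mm across, 112 mm high. Leave it alone. Origin at the centre of its underside.
- hairbrush: Bystander: hairbrush, about 205 mm long, bristles down. Leave it alone. Origin at the centre of its underside.
- jar: Bystander: small glass cream jar with a black cap, 64 mm across, 55 mm high. Leave it alone. Origin at the centre of its underside.
- candle_tin: Bystander: round metal tin, 72 mm across, 45 mm high. Leave it alone. Origin at the centre of its underside.

How it is judged:
At the end, for the whole second after the job is handed in: The pin is through the guide and the eye and home in the column (its tip within 10.5 mm of the hole's bottom, along the trough within 0.1 rad), the handle stands over the trough line (within 13 mm), the flap is upright again (within 0.15 rad) behind the pin, and the pin is at rest (distance between pin_tip and seat below 0.0105 m and angle between the x axis of pin and the x axis of stand, either way round below 0.1 rad and x of handle in the frame of stand above 0.05 m and y of handle in the frame of stand between -0.013 and 0.013 m and value of joint flap below 0.15 rad and linear speed of pin below 0.02 m/s); the robot touches nothing.
It fails at once if the hand presses on the pin with more than 30 N (contact force between the fingers and pin above 30 N).
It fails at once if a bystander is moved by more than 20 mm (distance of any of bowl, shoehorn, dropper, hairbrush, jar, candle_tin from where it was at the start of the episode above 0.02 m).
It also fails if it takes over 72 s, if anything falls off the work surface, if the arm or the gripper's body presses on something with over 40 N, if the wrist force passes 120 N, or if a joint passes its speed limit or range.

ROBOT

A 6-joint arm with a two-finger parallel gripper is mounted at the origin on the work surface. World frame = base frame: x ahead of the robot, y to its left, z up, the work surface at z = 0. Lengths are in m, angles in rad, forces in N, time in s.
With the tool pointing down it reaches from about 0.4 to 0.925 m from the base axis. Payload 3.4 kg.
Tool frame: the origin (TCP) lies at the very end of the fingers, on their centre line; the grasp point (between the pads) lies 19 mm behind it; z points along the fingers, y is the direction in which the jaws open and shut (so a half turn about z gives the same grasp; the last joint's range is limited). The gripper opens to 85 mm and grips with 20 to 120 N. Pads are 22 mm wide; open, the fingers measure 114 mm over their backs; the gripper's body (76 mm by 85 mm) begins 54 mm behind the grasp point. The pads swing forward as they close: fully open they stand 13 mm farther back than shut.
Start: joints at [-1.226, 0.307, 1.506, -0, 1.328, -0.073], TCP at [0.233, -0.526, 0.231] pointing down, gripper open.
Joint ranges: [-3.12, 3.12], [-1.05, 2.28], [0.14, 2.33], [-1.42, 4.57], [0.1, 2.73], [-2.68, 2.68]. Speed limits (rad/s): [2.57, 2.57, 3.14, 3.14, 3.14, 3.14].

INTERFACE

Orientations are given as a unit quaternion [x, y, z, w].
In Python, from plant import get_obs, capture, camera_info, hand_in gives the robot as it stands.
- The arm moves only by the tool play_rows, never from a script. Its argument "steps" is a list of rows, each a list of 4 numbers: the shift along the tool's x, y, z in mm, then the turn about the tool's z in rad. A call has 1 to 12 rows; each row shifts and turns the commanded pose from where the row before left it, along the tool's axes as they then stand; what a row does not reach is not made up. A row lasts 1/12 s, in which the tool goes at most 41.7 mm and 7.16 degrees, less where a joint would pass 70% of its speed; a pose out of reach is approached as far as the arm can. A call is refused whole if a number of a shift passes 41.7 or a number of a turn 0.125, either way. A call with a gripper value outside its range is refused whole. "claw" is the opening, from -1 (shut) to 1 (fully open), set as the call begins (left out, the last holds). The fingers move at their own pace and stop on an object; the grip force is fixed at half the most. Time passes only in rows, so rows that do not move let the fingers close. It gives the time, the measured TCP pose, the force and the opening at its end, in the units of the state.
- get_obs(): the state, without advancing time (a new reading comes with each control period).
- capture(name): name is "scene" or "top" or "wrist"; returns (picture, depth): 400x640x3 uint8, blue, green, red; 400x640 float32, m along the optical axis (not along the pixel's ray), 0 where there is no reading.
- camera_info(name): a dict with "intrinsics" (3x3 intrinsics, pixels), "k1" (the pictures are not rectified: a ray, as slopes to the right and down, at radius r is drawn at 1 + k1 r^2 times it, then the intrinsics apply), "origin" and "rotation" of the camera in the world; the wrist camera has in their place "tool_from_camera" (4x4, takes a point from camera to tool coordinates, whose origin is the TCP and whose axes are the flange's). Camera axes: x right, y up, looking along -z (the intrinsics and any distortion apply to the point x, -y, -z); pixel columns grow to the right and rows downward; lengths in m; the calibration is good to about 2 mm. A picture is of the moment at which its call begins: read the wrist's pose just before it. camera_info takes no time and is no camera call.
- hand_in(): hands the job in, once; it reports no verdict.
The state is a dict: "time": time; "joint_pos": joint angles; "joint_vel": joint speeds; "joint_efforts": joint torques, N m; "ee_pos": TCP position; "eef_rot": TCP orientation; "wrist_force": force on the tool from outside, world axes, zero at the start; "moment": the same for the moment, N m; "grip_width": finger opening in m.
Only numpy, scipy, OpenCV 4.12 (cv2) and the standard library are available. Lean on these libraries where they do the work, as an engineer would, in place of code of your own. Each camera call takes 0.05 s, during which the arm holds its last target.

## Working session

There is one attempt and no reset: what is moved stays moved. The work goes in short steps, Python scripts to look and compute and a tool call to move; the robot and the scene stay as the last step left them, time stands still between calls to the robot, and variables do not carry over. Pictures are saved under pics/ and viewed, and the job is handed in when it is done.

Besides the shell and the picture viewer there is one more tool, called by a JSON object that holds its "op" and its "data", one argument or row to a line. play_rows: Moves the arm, as the interface text tells. Its arguments: {"type":"object","properties":{"steps":{"type":"array"},"claw":{"type":"number"}},"required":["steps"]}

```bash
ls; mkdir -p pics; python3 - <<'E'
from plant import *
import cv2,json
o=get_obs();print(o)
for n in("scene","top","wrist"):
    p,d=capture(n);cv2.imwrite(f"pics/{n}0.png",p)
    import numpy as np;np.save(f"pics/{n}0.npy",d)
    print(n,camera_info(n))
E
```

```text
pics
{'time': 0.0, 'joint_pos': array([-1.22651763e+00,  3.07567193e-01,  1.50764304e+00, -1.99530928e-05,
        1.32840239e+00, -7.35038810e-02]), 'joint_vel': array([ 7.51053218e-04, -5.88232347e-04,  5.68138525e-04,  1.39886344e-04,
       -3.91280783e-06, -1.51783430e-03]), 'joint_efforts': array([ 1.41411700e-03, -4.57548451e+01, -2.51911712e+01, -2.51657038e-04,
        1.32874015e-02, -1.68652100e-06]), 'ee_pos': array([ 0.23303544, -0.5249143 ,  0.23039581]), 'eef_rot': array([ 9.78260438e-01,  2.07377664e-01, -1.45915329e-04, -9.99432639e-04]), 'wrist_force': array([ 0.20556274,  0.14955413, -0.82537027]), 'moment': array([0.00206149, 0.00253392, 0.05845599]), 'grip_width': 0.08539549605848605}
scene {'intrinsics': array([[494.82483383,   0.        , 321.79506416],
       [  0.        , 494.82483383, 197.40262957],
       [  0.        ,   0.        ,   1.        ]]), 'k1': -0.06753395105445922, 'origin': array([ 1.21757768, -0.24194416,  1.26019595]), 'rotation': array([0.22557792, 0.15759714, 0.57294479, 0.77201814])}
top {'intrinsics': array([[447.72055189,   0.        , 326.01761415],
       [  0.        , 447.72055189, 199.95572301],
       [  0.        ,   0.        ,   1.        ]]), 'k1': 0.010277677519861172, 'origin': array([ 0.42179934, -0.0370037 ,  1.47749208]), 'rotation': array([ 0.03553058, -0.02848393, -0.70126389,  0.71144586])}
wrist {'intrinsics': array([[353.80020622,   0.        , 317.82917239],
       [  0.        , 353.80020622, 201.1751058 ],
       [  0.        ,   0.        ,   1.        ]]), 'k1': -0.03218593091185721, 'tool_from_camera': array([[ 5.25218693e-04,  9.57025256e-01,  2.90004109e-01,
         7.24778864e-02],
       [ 9.99999858e-01, -5.27266298e-04, -7.10729753e-05,
        -1.30128535e-04],
       [ 8.48907604e-05,  2.90004105e-01, -9.57025398e-01,
        -1.42828790e-01],
       [ 0.00000000e+00,  0.00000000e+00,  0.00000000e+00,
         1.00000000e+00]])}
```

View pics/top0.png

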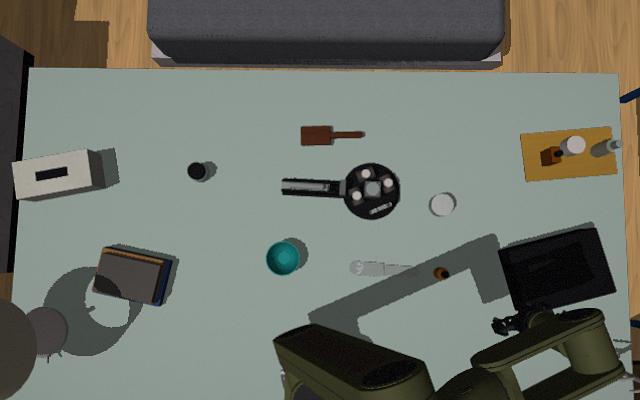

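View pics/scene0.png

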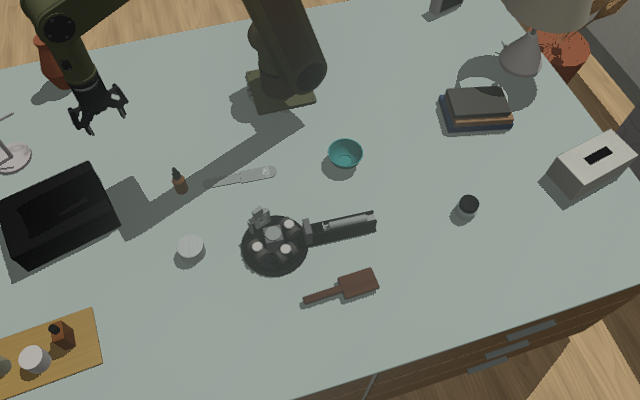

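View pics/wrist0.png

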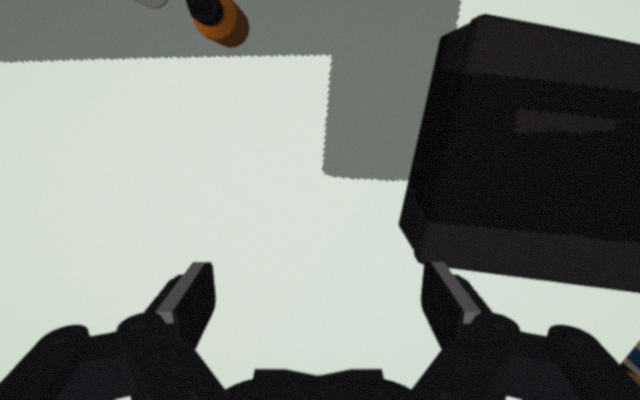

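```bash
cat > h.py <<'E'
import numpy as np, cv2
from scipy.spatial.transform import Rotation as R
from plant import *
def pose(name,obs=None):
    c=camera_info(name)
    if name=="wrist":
        T=c["tool_from_camera"];o=obs or get_obs()
        Rt=R.from_quat(o["eef_rot"]).as_matrix()
        return c,Rt@T[:3,:3],Rt@T[:3,3]+o["ee_pos"]
    return c,R.from_quat(c["rotation"]).as_matrix(),np.array(c["origin"])
def ray(name,u,v,obs=None):
    c,M,o=pose(name,obs);K=c["intrinsics"]
    p=cv2.undistortPoints(np.array([[[u,v]]],float),K,np.array([c["k1"],0,0,0,0.]))[0,0]
    d=M@np.array([p[0],-p[1],-1.]);return o,d
def atz(name,u,v,z,obs=None):
    o,d=ray(name,u,v,obs);return o+d*(z-o[2])/d[2]
def proj(name,P,obs=None):
    c,M,o=pose(name,obs);q=M.T@(np.array(P)-o);a=np.array([q[0],-q[1]])/-q[2]
    a=a*(1+c["k1"]*(a@a));K=c["intrinsics"];return K[0,0]*a[0]+K[0,2],K[1,1]*a[1]+K[1,2]
E
python3 - <<'E'
import cv2
t=cv2.imread("pics/top0.png");c=t[150:230,270:410];cv2.imwrite("pics/top0c.png",cv2.resize(c,None,fx=5.5,fy=5.5,interpolation=cv2.INTER_CUBIC))
t=cv2.imread("pics/scene0.png");c=t[195:285,230:390];cv2.imwrite("pics/scene0c.png",cv2.resize(c,None,fx=5,fy=5,interpolation=cv2.INTER_CUBIC))
E
```

```text
(no output)
```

View pics/top0c.png

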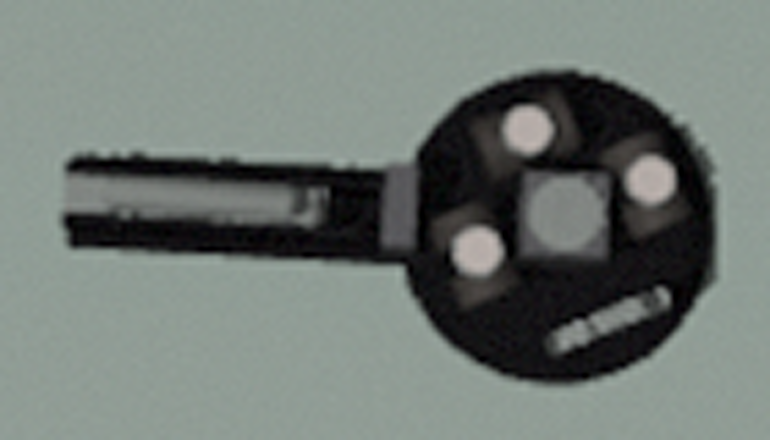

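View pics/scene0c.png

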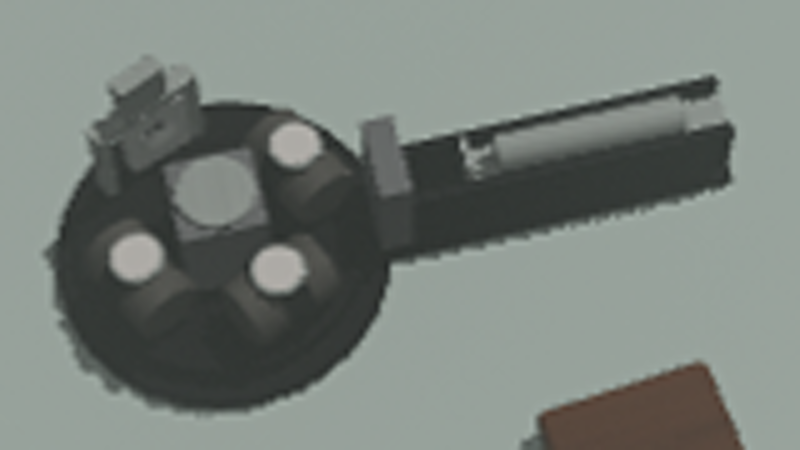

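```bash
python3 - <<'E'
from h import *
f=lambda u,v,z:atz("top",270+(u+.5)/5.5-.5,150+(v+.5)/5.5-.5,z).round(4)
c=f(564,214,.078);print("col",c)
print("guide top",f(400,207,.074)); e=f(66,204,.048);print("trough end",e)
print("handle",f(612,318,.115))
print("guide dir",f(400,207,.074)-c, np.degrees(np.arctan2(*(f(400,207,.074)-c)[1::-1])))
print(np.degrees(np.arctan2(*(e-c)[1::-1])),np.linalg.norm((e-c)[:2]))
h=f(612,318,.115)-c;print("h ang",np.degrees(np.arctan2(h[1],h[0])),np.hypot(*h[:2]))
g=lambda u,v,z:atz("scene",230+(u+.5)/5-.5,195+(v+.5)/5-.5,z).round(4)
print("scene col",g(216,190,.078),"handle",g(137,77,.115),"end",g(720,100,.048))
for n,u,v in(("bowl",283,258),("horn",385,268),("drop",442,273),("jar",442,204),("brush",330,135)):print(n,atz("top",u,v,.04).round(3))
print(R.from_quat(get_obs()["eef_rot"]).as_matrix().round(3))
E
```

```text
col [ 0.587  -0.1665  0.078 ]
guide top [ 0.5902 -0.0729  0.074 ]
trough end [0.5924 0.1218 0.048 ]
handle [ 0.525 -0.19   0.115]
guide dir [ 0.0032  0.0936 -0.004 ] 88.04193257076597
88.9269475028855 0.28835056788569013
h ang -159.24167572845357 0.06630422309325397
scene col [ 0.5876 -0.1677  0.078 ] handle [ 0.5289 -0.1939  0.115 ] end [0.5974 0.1215 0.048 ]
bowl [0.364 0.113 0.04 ]
horn [ 0.338 -0.212  0.04 ]
drop [ 0.325 -0.392  0.04 ]
jar [ 0.544 -0.394  0.04 ]
brush [ 0.765 -0.032  0.04 ]
[[ 0.914  0.406 -0.001]
 [ 0.406 -0.914  0.001]
 [ 0.    -0.002 -1.   ]]
```

{"op": "play_rows", "data": {
  "steps": [
    [30,-14,0,0],
    [34,-15.5,0,0],
    [34,-15.5,0,0],
    [34,-15.5,0,0],
    [34,-15.5,0,0],
    [34,-15.5,0,0],
    [34,-15.5,0,0],
    [34,-15.5,0,0],
    [34,-15.5,0,0],
    [34,-15.5,0,0],
    [34,-15.5,0,0],
    [34,-15.5,0,0]
  ],
  "claw": 1
}}

```text
time: 1.15
ee_pos: [0.5284, -0.1913, 0.2311]
eef_rot: [0.978, 0.207, -0.0, -0.0]
wrist_force: [0.1, -0.4, 0.6]
grip_width: 0.0852
```

{"op": "play_rows", "data": {
  "steps": [
    [0,0,0,-0.123],
    [0,0,0,-0.123],
    [0,0,0,-0.123],
    [0,0,0,-0.123],
    [0,0,0,-0.123],
    [0,0,0,-0.123],
    [0,0,0,-0.123],
    [0,0,0,-0.123],
    [0,0,0,-0.123],
    [0,0,0,-0.123],
    [0,0,0,-0.123],
    [0,0,0,-0.123]
  ]
}}

```text
time: 2.15
ee_pos: [0.5274, -0.1928, 0.2309]
eef_rot: [0.582, 0.813, -0.0, -0.0]
wrist_force: [0.7, -0.6, 1.4]
grip_width: 0.0856
```

{"op": "play_rows", "data": {
  "steps": [
    [0,0,0,-0.123],
    [0,0,0,-0.123],
    [0,0,0,-0.123],
    [0,0,0,-0.123],
    [0,0,0,-0.123],
    [0,0,0,-0.123],
    [0,0,0,-0.123],
    [0,0,0,-0.123],
    [0,0,0,-0.123],
    [0,0,0,-0.123],
    [0,0,0,-0.123],
    [0,0,0,-0.123]
  ]
}}

```text
time: 3.15
ee_pos: [0.5274, -0.1929, 0.2309]
eef_rot: [-0.117, 0.993, 0.0, -0.0]
wrist_force: [-0.1, -0.2, 0.0]
grip_width: 0.0852
```

```bash
python3 - <<'E'
from h import *
o=get_obs();print(o["time"],o["ee_pos"],R.from_quat(o["eef_rot"]).as_matrix().round(3),o["joint_pos"])
np.save("pics/w1pose.npy",np.r_[o["ee_pos"],o["eef_rot"]])
p,d=capture("wrist");cv2.imwrite("pics/w1.png",p)
E
```

```text
3.15 [ 0.52738739 -0.19286206  0.23091228] [[-0.973 -0.232 -0.001]
 [-0.232  0.973  0.   ]
 [ 0.001  0.001 -1.   ]] [-4.25810758e-01  2.88876931e-01  1.53437979e+00  5.49176784e-06
  1.31923102e+00 -2.23092153e+00]
```

View pics/w1.png

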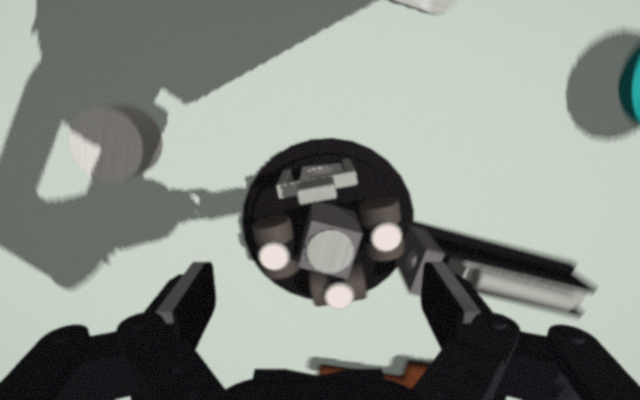

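```bash
python3 - <<'E'
from h import *
p=cv2.imread("pics/w1.png");cv2.imwrite("pics/w1c.png",cv2.resize(p[135:315,230:430],None,fx=3.3,fy=3.3,interpolation=cv2.INTER_CUBIC))
cv2.imwrite("pics/w1d.png",cv2.resize(p[155:215,260:375],None,fx=6.5,fy=6.5,interpolation=cv2.INTER_CUBIC))
E
```

```text
(no output)
```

View pics/w1c.png

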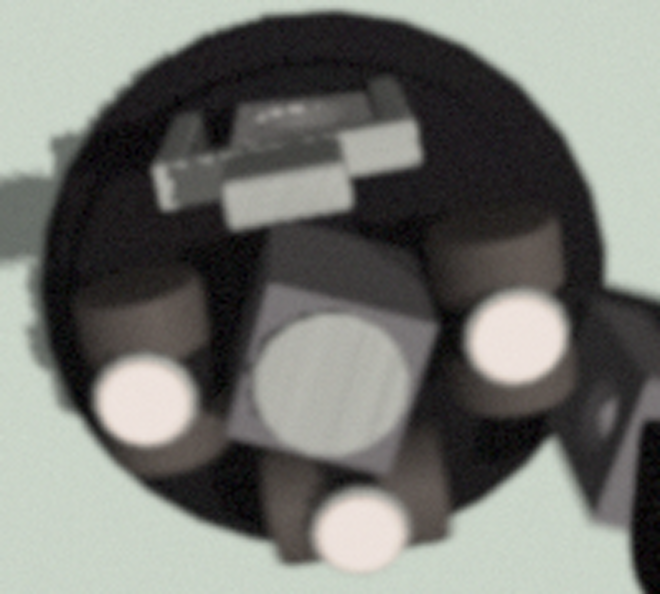

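View pics/w1d.png

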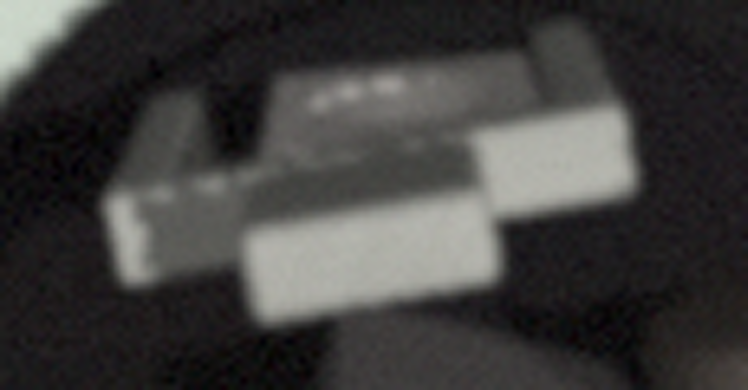

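```bash
cat >> h.py <<'E'
def ld(f):
    a=np.load(f);return dict(ee_pos=a[:3],eef_rot=a[3:])
E
python3 - <<'E'
from h import *
o=ld("pics/w1pose.npy")
D=lambda u,v,z:atz("wrist",260+(u+.5)/6.5-.5,155+(v+.5)/6.5-.5,z,o)
C=lambda u,v,z:atz("wrist",230+(u+.5)/3.3-.5,135+(v+.5)/3.3-.5,z,o)
cor=[C(u,v,.078)for u,v in((270,283),(437,325),(388,472),(228,438))]
c=np.mean(cor,0);print("col",c,C(332,386,.078))
e=[cor[1]-cor[0],cor[2]-cor[3]];print([np.linalg.norm(x)for x in e],[np.degrees(np.arctan2(x[1],x[0]))for x in e],[np.degrees(np.arctan2(x[1],x[0]))for x in(cor[0]-cor[3],cor[1]-cor[2])])
h=[D(u,v,.115)for u,v in((245,230),(495,190),(500,275),(262,325))];hc=np.mean(h,0)
print("handle",hc,np.linalg.norm(h[1]-h[0]),np.linalg.norm(h[2]-h[1]))
r=(hc-c)[:2];print(np.hypot(*r),np.degrees(np.arctan2(r[1],r[0])))
w=h[1]-h[0]+h[2]-h[3];print("tab dir",np.degrees(np.arctan2(w[1],w[0])))
# frame bar outer edge z 85
f1,f2=D(108,193,.085),D(622,102,.085);print("bar",np.linalg.norm(f1-f2),np.degrees(np.arctan2(*(f2-f1)[1::-1])))
a=np.arctan2(*(f2-f1)[1::-1]);ra=a-np.pi/2*-1 # radial = tang cw +90
t=np.array([np.cos(a),np.sin(a)]);rad=np.array([t[1],-t[0]])*1
if rad@r<0: rad=-rad
print("rad",np.degrees(np.arctan2(rad[1],rad[0])))
for nm,P in(("bar mid",(f1+f2)/2),("tab",hc)):
    q=P[:2]-c[:2];print(nm,"tang",q@t,"rad",q@rad)
for z in(.06,.065,.07,.075,.08):
  print(z,[( (D(u,v,z)[:2]-c[:2])@t*1000).round(1) for u,v in((277,75),(530,55),(205,95),(160,95),(580,22),(530,25))],[((D(u,v,z)[:2]-c[:2])@rad*1000).round(1) for u,v in((277,75),(530,55))])
E
```

```text
col [ 0.58381014 -0.16806022  0.078     ] [ 0.58512664 -0.16737013  0.078     ]
[np.float64(0.04696713342760815), np.float64(0.04641023445275512)] [np.float64(88.46778817178361), np.float64(90.12489140301565)] [np.float64(178.85292131102594), np.float64(178.1519240338675)]
handle [ 0.52470445 -0.19391822  0.115     ] 0.029420129530663988 0.010264661022237196
0.06451448530668814 -156.3712218343999
tab dir 114.29613508534929
bar 0.06717974336190527 113.71628701259587
rad -156.28371298740413
bar mid tang -0.0003285132048980455 rad 0.0707217875127965
tab tang 9.85340644072373e-05 rad 0.06451441006027284
0.06 [np.float64(-11.4), np.float64(23.5), np.float64(-21.8), np.float64(-27.9), np.float64(31.0), np.float64(24.1)] [np.float64(77.4), np.float64(73.9)]
0.065 [np.float64(-11.0), np.float64(23.3), np.float64(-21.2), np.float64(-27.3), np.float64(30.7), np.float64(24.0)] [np.float64(78.3), np.float64(74.9)]
0.07 [np.float64(-10.6), np.float64(23.1), np.float64(-20.7), np.float64(-26.6), np.float64(30.4), np.float64(23.8)] [np.float64(79.3), np.float64(75.9)]
0.075 [np.float64(-10.2), np.float64(23.0), np.float64(-20.1), np.float64(-26.0), np.float64(30.1), np.float64(23.6)] [np.float64(80.2), np.float64(76.9)]
0.08 [np.float64(-9.9), np.float64(22.8), np.float64(-19.6), np.float64(-25.3), np.float64(29.8), np.float64(23.4)] [np.float64(81.1), np.float64(77.8)]
```

{"op": "play_rows", "data": {
  "steps": [
    [0,0,0,-0.089],
    [0,0,0,-0.089],
    [3.7,0,10,0],
    [0,0,15,0],
    [0,0,15,0],
    [0,0,15,0],
    [0,0,15,0],
    [0,0,15,0],
    [0,0,15,0],
    [0,0,15,0],
    [0,0,15,0],
    [0,0,8,0]
  ]
}}

```text
time: 4.2
ee_pos: [0.5225, -0.1939, 0.0908]
eef_rot: [-0.2, 0.98, 0.001, -0.002]
wrist_force: [-0.1, -0.4, -0.4]
grip_width: 0.0854
```

```bash
python3 - <<'E'
from h import *
o=get_obs();print(o["time"],o["ee_pos"],R.from_quat(o["eef_rot"]).as_matrix().round(3)[:2,0],o["joint_pos"],o["wrist_force"])
p,d=capture("wrist");cv2.imwrite("pics/w2.png",p)
E
```

```text
4.2 [ 0.5224835  -0.19386909  0.09082995] [-0.92  -0.391] [-4.31026588e-01  4.26565251e-01  1.72109353e+00 -1.33883960e-04
  9.97758243e-01 -2.40392886e+00] [-0.14368723 -0.35207084 -0.37097169]
```

View pics/w2.png

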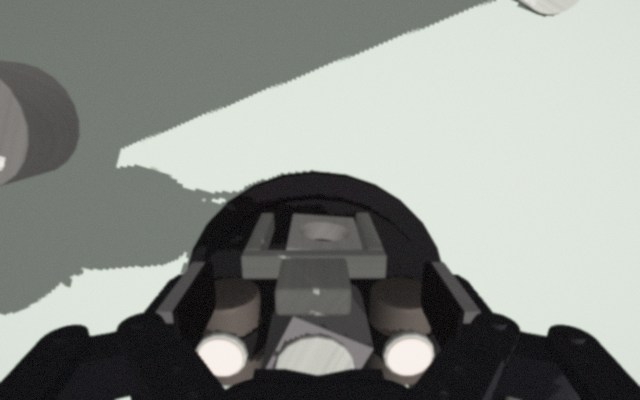

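{"op": "play_rows", "data": {
  "steps": [
    [0,0,0,0],
    [0,0,0,0],
    [0,0,0,0],
    [0,0,0,0],
    [0,0,0,0],
    [0,0,0,0]
  ],
  "claw": -0.22
}}

```text
time: 4.75
ee_pos: [0.5246, -0.1946, 0.0939]
eef_rot: [-0.202, 0.979, -0.0, 0.001]
wrist_force: [0.2, 0.1, 0.2]
grip_width: 0.0333
```

{"op": "play_rows", "data": {
  "steps": [
    [-0.1,2.4,0,0.036],
    [-0.18,4.8,0,0.073],
    [-0.18,4.8,0,0.073],
    [-0.18,4.8,0,0.073],
    [-0.18,4.8,0,0.073],
    [-0.18,4.8,0,0.073],
    [-0.18,4.8,0,0.073],
    [-0.18,4.8,0,0.073],
    [-0.18,4.8,0,0.073],
    [-0.18,4.8,0,0.073],
    [-0.18,4.8,0,0.073],
    [-0.1,2.4,0,0.036]
  ]
}}

```text
time: 5.75
ee_pos: [0.5245, -0.1428, 0.0937]
eef_rot: [0.198, 0.98, -0.0, 0.0]
wrist_force: [-0.1, -1.0, 0.6]
grip_width: 0.0332
```

```bash
python3 - <<'E'
from h import *
o=get_obs();print(o["time"],o["ee_pos"],R.from_quat(o["eef_rot"]).as_matrix().round(3)[:2,0],o["joint_pos"],o["wrist_force"],o["moment"])
p,d=capture("wrist");cv2.imwrite("pics/w3.png",p)
r=o["ee_pos"][:2]-[.5845,-.168];print(np.hypot(*r),np.degrees(np.arctan2(r[1],r[0])))
E
```

```text
5.75 [ 0.52446273 -0.14284291  0.0937445 ] [-0.921  0.388] [-3.43497698e-01  4.05305583e-01  1.75150115e+00 -2.21623864e-04
  9.83930588e-01 -1.51521051e+00] [-0.05858509 -0.98108023  0.6427946 ] [-0.05707122  0.00572568 -0.05195498]
0.06509495458462528 157.26512020506584
```

View pics/w3.png

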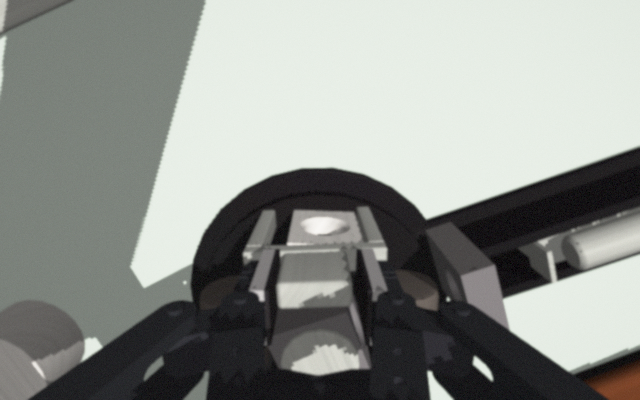

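{"op": "play_rows", "data": {
  "steps": [
    [-0.15,4,0,0.06],
    [-0.25,5.9,0,0.09],
    [-0.27,5.9,0,0.09],
    [-0.27,5.9,0,0.09],
    [-0.27,5.9,0,0.09],
    [-0.27,5.9,0,0.09],
    [-0.27,5.9,0,0.09],
    [-0.27,5.9,0,0.09],
    [-0.27,5.9,0,0.09],
    [-0.27,5.9,0,0.09],
    [-0.27,5.9,0,0.09],
    [-0.16,5,0,0.075]
  ]
}}

```text
time: 6.8
ee_pos: [0.5752, -0.1029, 0.0933]
eef_rot: [0.657, 0.754, -0.0, -0.001]
wrist_force: [-1.5, 0.2, 0.6]
grip_width: 0.0334
```

```bash
python3 - <<'E'
from h import *
o=get_obs();print(o["time"],o["ee_pos"],R.from_quat(o["eef_rot"]).as_matrix().round(3)[:2,0],o["joint_pos"],o["wrist_force"],o["moment"])
np.save("pics/w4pose.npy",np.r_[o["ee_pos"],o["eef_rot"]])
p,d=capture("wrist");cv2.imwrite("pics/w4.png",p)
r=o["ee_pos"][:2]-[.5845,-.168];print(np.hypot(*r),np.degrees(np.arctan2(r[1],r[0])))
E
```

```text
6.8 [ 0.5752057  -0.10286353  0.0932654 ] [-0.136  0.991] [-2.49368950e-01  4.53459509e-01  1.66081895e+00  2.34770572e-04
  1.02872004e+00 -3.86094248e-01] [-1.51419974  0.24975756  0.62654477] [ 0.0713703   0.2157863  -0.00375854]
0.06579623335256311 98.12069509138848
```

View pics/w4.png

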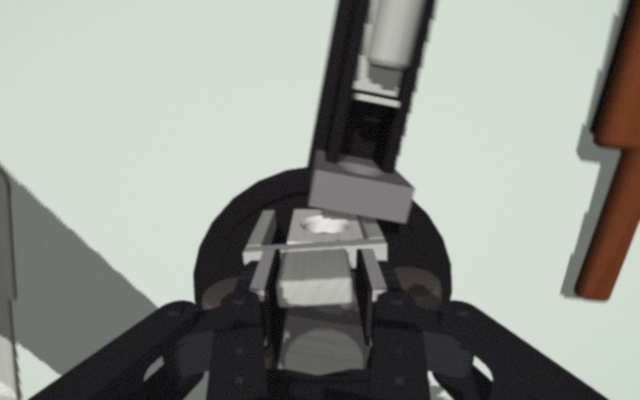

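```bash
python3 - <<'E'
from h import *
p=cv2.imread("pics/w4.png");cv2.imwrite("pics/w4c.png",cv2.resize(p[0:180,290:450],None,fx=3.3,fy=3.3,interpolation=cv2.INTER_CUBIC))
cv2.imwrite("pics/w4d.png",cv2.resize(p[140:320,230:430],None,fx=3.3,fy=3.3,interpolation=cv2.INTER_CUBIC))
E
```

```text
(no output)
```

View pics/w4c.png

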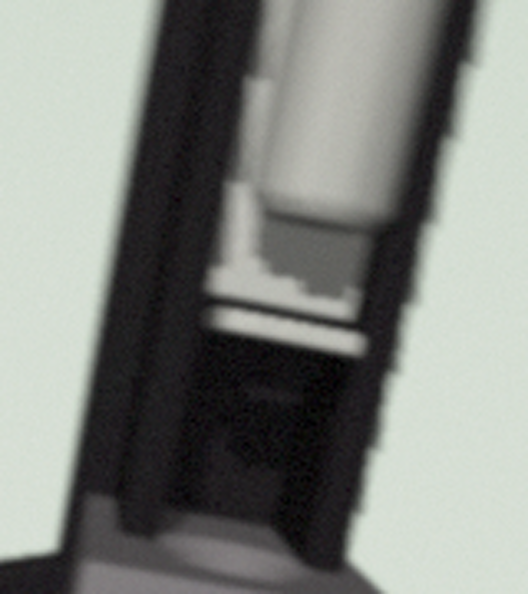

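View pics/w4d.png

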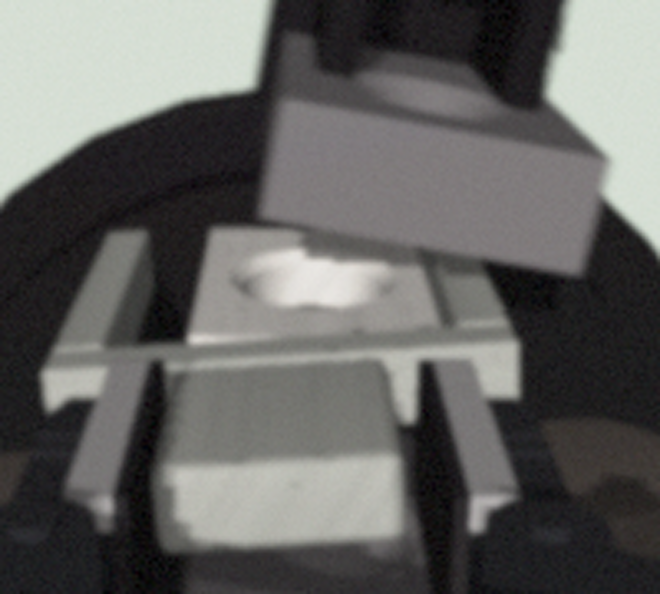

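```bash
python3 - <<'E'
from h import *
o=ld("pics/w4pose.npy")
D=lambda u,v,z:atz("wrist",230+(u+.5)/3.3-.5,140+(v+.5)/3.3-.5,z,o)
C=lambda u,v,z:atz("wrist",290+(u+.5)/3.3-.5,0+(v+.5)/3.3-.5,z,o)
g=[D(*q,.074)for q in((282,98),(607,160),(583,275),(258,217))];gc=np.mean(g,0);w=g[1]-g[0]+g[2]-g[3]
print("guide c (95mm)",gc,np.linalg.norm(g[1]-g[0]),np.linalg.norm(g[2]-g[1]),"normal",np.degrees(np.arctan2(w[1],w[0]))+90)
gd=np.degrees(np.arctan2(w[1],w[0]))+90
a=np.radians(gd);ax=np.array([np.cos(a),np.sin(a)]);print("col from guide",gc[:2]-.095*ax)
L=[C(160,20,.048),C(90,440,.048)];Rr=[C(477,20,.048),C(365,450,.048)]
for q in(L,Rr):
  d=q[0]-q[1];print("wall",np.degrees(np.arctan2(d[1],d[0])),q[1])
t=[D(*q,.115)for q in((165,465),(397,455),(405,540),(165,550))];tc=np.mean(t,0);print("tab",tc)
print("col est tab r", tc[:2]-[.5845,-.168],np.degrees(np.arctan2(*(tc[:2]-[.5845,-.168])[::-1])))
b=[D(48,368,.085),D(520,342,.085)];bm=(b[0]+b[1])/2;d=b[1]-b[0];print("bar",bm,np.linalg.norm(d),np.degrees(np.arctan2(d[1],d[0]))+90)
# eye hole centre on outer face ~71 from axis, z=.05
print("eye",D(313,278,.05))
n=np.array([-ax[1],ax[0]])
for nm,P in(("tab",tc),("bar",bm),("eye",D(313,278,.05)),("pintip?",C(325,215,.055))):
    q=P[:2]-gc[:2];print(nm,"lat",q@n*1000,"along",95+q@ax*1000)
E
```

```text
guide c (95mm) [ 0.59073985 -0.07381569  0.074     ] 0.04754142482924919 0.017720949165055372 normal 87.11266329087883
col from guide [ 0.58595449 -0.16869508]
wall 88.28017220765994 [ 0.56601446 -0.04956461  0.048     ]
wall 86.47892706844338 [ 0.60975201 -0.04505096  0.048     ]
tab [ 0.57309121 -0.10325068  0.115     ]
col est tab r [-0.01140879  0.06474932] 99.99291265641415
bar [ 0.57211111 -0.09785296  0.085     ] 0.06668604558602557 101.35113956738037
eye [ 0.57704462 -0.0986347   0.05      ]
tab lat 16.1435374204106 along 64.71337327773527
bar lat 17.394279204820318 along 70.05486949612742
eye lat 12.427662185922781 along 69.52263687219312
pintip? lat -1.6238260293928997 along 157.08495878186707
```

{"op": "play_rows", "data": {
  "steps": [
    [-0.05,2.75,0,0.041],
    [-0.05,2.75,0,0.041],
    [-0.05,2.75,0,0.041],
    [-0.05,2.75,0,0.042],
    [0,0,0,0],
    [0,0,0,0]
  ]
}}

```text
time: 7.35
ee_pos: [0.5867, -0.1027, 0.0934]
eef_rot: [0.715, 0.699, 0.0, 0.0]
wrist_force: [-0.4, 0.2, -0.2]
grip_width: 0.0333
```

```bash
python3 - <<'E'
from h import *
o=get_obs();print(o["time"],o["ee_pos"],R.from_quat(o["eef_rot"]).as_matrix().round(3)[:2,0],o["wrist_force"])
np.save("pics/w5pose.npy",np.r_[o["ee_pos"],o["eef_rot"]])
p,d=capture("wrist")
cv2.imwrite("pics/w5d.png",cv2.resize(p[120:320,230:430],None,fx=3,fy=3,interpolation=cv2.INTER_CUBIC))
cv2.imwrite("pics/w5.png",p)
E
```

```text
7.35 [ 0.58671958 -0.10274274  0.09341892] [0.022 1.   ] [-0.44467118  0.19696464 -0.21036463]
```

View pics/w5d.png

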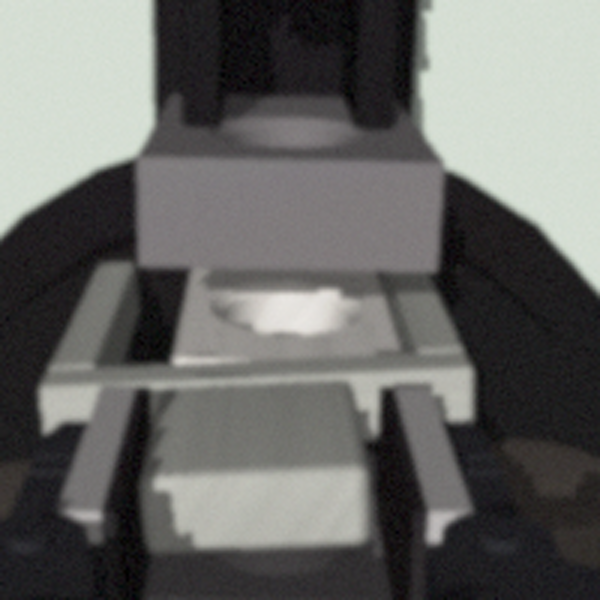

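View pics/w5.png

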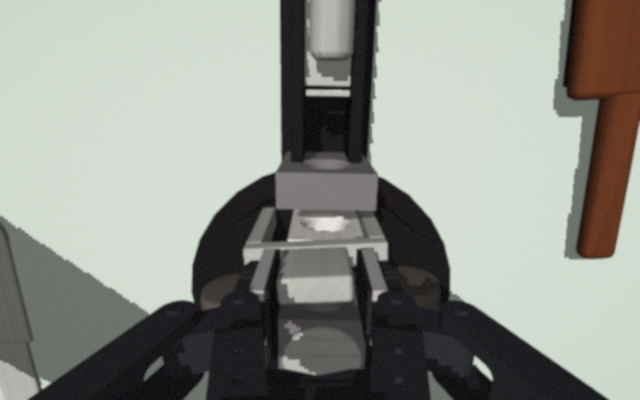

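```bash
python3 - <<'E'
from h import *
o=ld("pics/w5pose.npy")
D=lambda u,v,z:atz("wrist",230+(u+.5)/3-.5,120+(v+.5)/3-.5,z,o)
g=[D(*q,.074)for q in((137,157),(441,157),(436,272),(137,267))];gc=np.mean(g,0);w=g[1]-g[0]+g[2]-g[3]
gd=np.degrees(np.arctan2(w[1],w[0]))+90
W=lambda u,v:atz("wrist",u,v,.048,o)
for q in((W(282,2),W(281,150)),(W(375,2),W(370,150))):
  d=q[0]-q[1];print("wall",np.degrees(np.arctan2(d[1],d[0])),q[0],q[1])
print(gc,gd)
for deg in(87.5,88.3):
  a=np.radians(deg);ax=np.array([np.cos(a),np.sin(a)]);n=np.array([-ax[1],ax[0]])
  print("col",gc[:2]-.095*ax)
  for nm,P in(("tab",np.mean([D(*q,.115)for q in((148,475),(368,463),(372,548),(150,552))],0)),("bar",(D(42,383,.085)+D(472,362,.085))/2),("eye",D(286,312,.05)),("eyeL",D(212,310,.05)),("eyeR",D(362,310,.05)),("pin",atz("wrist",332,54,.05,o)),("plateL",D(190,270,.032)),("plateR",D(388,270,.032))):
    q=P[:2]-gc[:2];print(nm,"lat",(q@n*1000).round(1),"along",(95+q@ax*1000).round(1))
E
```

```text
wall 86.77170546304279 [0.57086793 0.01372763 0.048     ] [ 0.56685273 -0.05745866  0.048     ]
wall 89.0679250843309 [0.61545187 0.01279038 0.048     ] [ 0.61429232 -0.05848199  0.048     ]
[ 0.58985195 -0.07357069  0.074     ] 88.25246526752427
col [ 0.58570811 -0.16848027]
tab lat 3.7 along 66.4
bar lat 4.5 along 72.5
eye lat -0.9 along 69.5
eyeL lat 13.0 along 69.6
eyeR lat -15.1 along 70.3
pin lat -1.9 along 158.3
plateL lat 18.3 along 71.5
plateR lat -21.8 along 72.4
col [ 0.58703366 -0.16852887]
tab lat 4.1 along 66.4
bar lat 4.8 along 72.6
eye lat -0.5 along 69.5
eyeL lat 13.3 along 69.8
eyeR lat -14.7 along 70.0
pin lat -2.8 along 158.2
plateL lat 18.6 along 71.7
plateR lat -21.5 along 72.1
```

{"op": "play_rows", "data": {
  "steps": [
    [0,0,0,0],
    [0,0,0,0],
    [0,0,0,0],
    [0,0,-10,0],
    [0,0,-20,0],
    [0,0,-30,0],
    [0,0,-30,0],
    [0,0,0,0]
  ],
  "claw": 0.2
}}

```text
time: 8.07
ee_pos: [0.5908, -0.1036, 0.1904]
eef_rot: [0.716, 0.698, 0.003, 0.005]
wrist_force: [1.1, 0.0, 0.8]
grip_width: 0.051
```

{"op": "play_rows", "data": {
  "steps": [
    [15,0,0,0],
    [30,0.5,0,0],
    [30,1,0,0],
    [30,1,0,0],
    [30,1,0,0],
    [30,1,0,0],
    [30,0.5,0,0],
    [24,0,0,0],
    [10,0,0,0],
    [0,0,0,0],
    [0,0,0,0]
  ],
  "claw": -1
}}

```text
time: 8.98
ee_pos: [0.5967, 0.1263, 0.1827]
eef_rot: [0.715, 0.699, -0.001, -0.0]
wrist_force: [0.0, -0.1, 0.8]
grip_width: -0.0003
```

```bash
python3 - <<'E'
from h import *
o=get_obs();print(o["time"],o["ee_pos"],R.from_quat(o["eef_rot"]).as_matrix().round(3)[:2,0],o["wrist_force"],o["grip_width"])
np.save("pics/w6pose.npy",np.r_[o["ee_pos"],o["eef_rot"]])
p,d=capture("wrist")
cv2.imwrite("pics/w6.png",p)
p,d=capture("top")
cv2.imwrite("pics/top6c.png",cv2.resize(p[150:230,270:410],None,fx=5.5,fy=5.5,interpolation=cv2.INTER_CUBIC))
E
```

```text
8.9833 [0.59666832 0.12633245 0.182722  ] [0.023 1.   ] [ 0.04407098 -0.08945227  0.79223355] -0.00027754414076104763
```

View pics/w6.png

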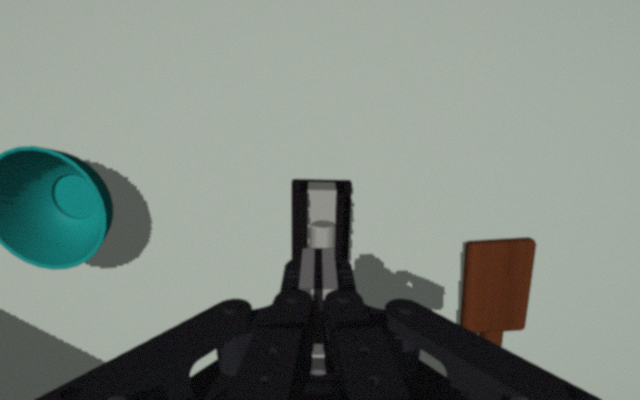

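View pics/top6c.png

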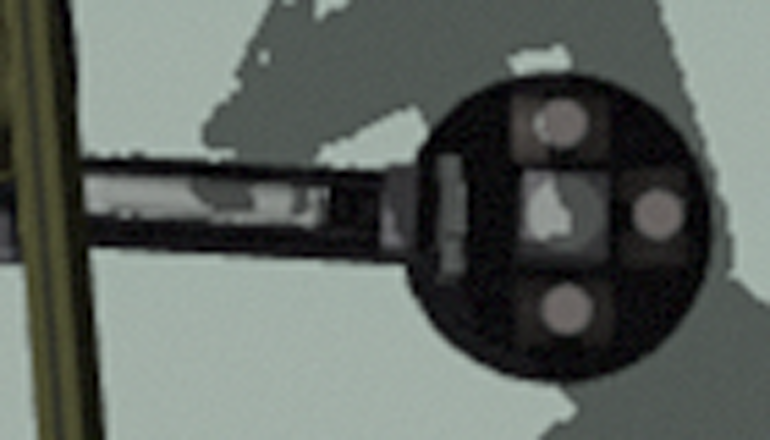

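```bash
python3 - <<'E'
from h import *
o=ld("pics/w6pose.npy");ee=o["ee_pos"]
for nm,u,v,z in(("endL",292,181,.048),("endR",351,181,.048),("tail top",321,229,.061),("tail bot",321,220,.045),("tail topL",309,228,.05),("tail R",335,226,.05)):
    P=atz("wrist",u,v,z,o);print(nm,P.round(4),((P-ee)*1000).round(1), "from col",np.hypot(*(P[:2]-[.586,-.1685])).round(4))
E
```

```text
endL [0.5745 0.133  0.048 ] [ -22.2    6.7 -134.7] from col 0.3017
endR [0.622 0.132 0.048] [  25.3    5.6 -134.7] from col 0.3026
tail top [0.597  0.0962 0.061 ] [   0.4  -30.1 -121.7] from col 0.2649
tail bot [0.5972 0.0981 0.045 ] [   0.5  -28.3 -137.7] from col 0.2668
tail topL [0.587 0.093 0.05 ] [  -9.6  -33.3 -132.7] from col 0.2615
tail R [0.6087 0.0943 0.05  ] [  12.   -32.  -132.7] from col 0.2638
```

{"op": "play_rows", "data": {
  "steps": [
    [0,0,10,0],
    [0,0,20,0],
    [0,0,20,0],
    [0,0,20,0],
    [0,0,20,0],
    [0,0,20,0],
    [0,0,10,0],
    [0,0,5,0],
    [0,0,0,0],
    [0,0,0,0]
  ]
}}

```text
time: 9.92
ee_pos: [0.5979, 0.1258, 0.0586]
eef_rot: [0.716, 0.698, 0.0, 0.0]
wrist_force: [0.3, 1.0, 1.1]
grip_width: 0.0
```

```bash
python3 - <<'E'
from h import *
o=get_obs();print(o["time"],o["ee_pos"],o["wrist_force"])
p,d=capture("wrist")
cv2.imwrite("pics/w7.png",cv2.resize(p[170:330,230:410],None,fx=3.5,fy=3.5,interpolation=cv2.INTER_CUBIC))
E
```

```text
9.9167 [0.59788955 0.12577909 0.05862787] [0.28963826 1.00633604 1.10372884]
```

View pics/w7.png

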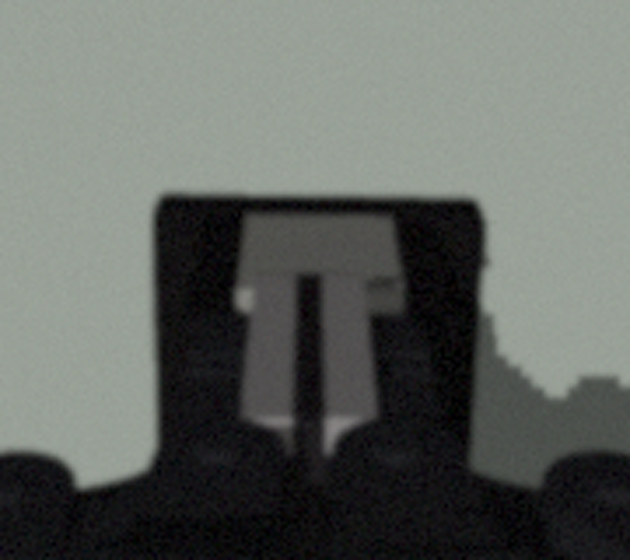

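{"op": "play_rows", "data": {
  "steps": [
    [0,0.8,3.5,0],
    [0,0,3,0],
    [0,0,0,0],
    [-3,0,0,0],
    [-3,0,0,0],
    [-2,0,0,0],
    [-2,0,0,0],
    [-2,0,0,0],
    [-2,0,0,0],
    [-2,0,0,0],
    [-2,0,0,0],
    [-2,0,0,0]
  ]
}}

```text
time: 10.97
ee_pos: [0.5978, 0.1063, 0.0519]
eef_rot: [0.716, 0.698, 0.0, -0.0]
wrist_force: [-0.5, 0.6, 0.4]
grip_width: 0.0001
```

{"op": "play_rows", "data": {
  "steps": [
    [-2,0,0,0],
    [-2,0,0,0],
    [-2,0,0,0],
    [-2,0,0,0],
    [-3,-0.1,0,0],
    [-3,-0.1,0,0],
    [-3,0,0,0],
    [-3,-0.1,0,0],
    [-3,-0.1,0,0],
    [-3,0,0,0],
    [-3,-0.1,0,0],
    [-3,0,0,0]
  ]
}}

```text
time: 11.97
ee_pos: [0.5964, 0.0737, 0.0518]
eef_rot: [0.716, 0.698, -0.0, 0.0]
wrist_force: [-0.3, -0.1, 0.4]
grip_width: 0.0001
```

```bash
python3 - <<'E'
from h import *
p,d=capture("wrist")
cv2.imwrite("pics/w8.png",cv2.resize(p[170:330,230:410],None,fx=3.5,fy=3.5,interpolation=cv2.INTER_CUBIC))
p,d=capture("scene")
cv2.imwrite("pics/s8.png",cv2.resize(p[185:275,230:390],None,fx=5,fy=5,interpolation=cv2.INTER_CUBIC))
E
```

```text
(no output)
```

View pics/w8.png

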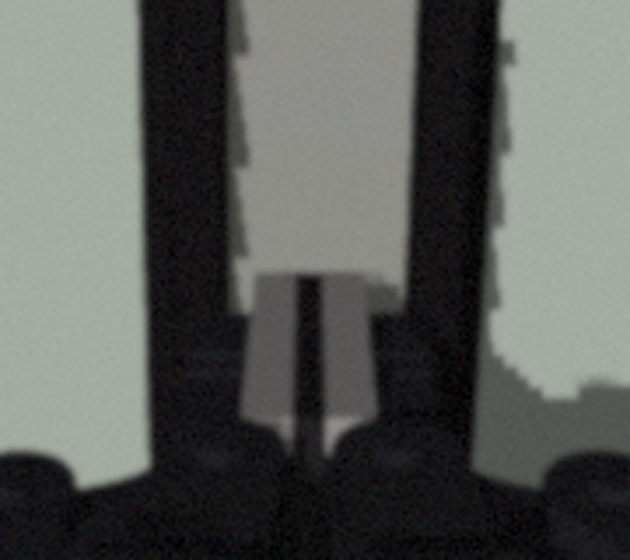

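View pics/s8.png

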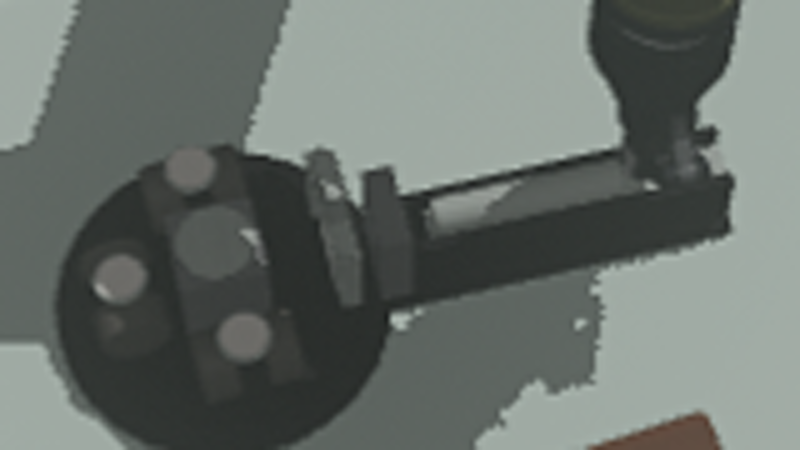

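{"op": "play_rows", "data": {
  "steps": [
    [-2,0,0,0],
    [-2,-0.1,0,0],
    [-2,0,0,0],
    [-2,0,0,0],
    [-2,-0.1,0,0],
    [-2,0,0,0],
    [-2,0,0,0],
    [-2,-0.1,0,0],
    [-2,0,0,0],
    [-2,0,0,0],
    [-2,-0.1,0,0]
  ]
}}

```text
time: 12.98
ee_pos: [0.5955, 0.052, 0.0518]
eef_rot: [0.716, 0.698, 0.0, 0.0]
wrist_force: [0.0, 0.6, 0.3]
grip_width: -0.0002
```

{"op": "play_rows", "data": {
  "steps": [
    [-2,0,0,0],
    [-2,-0.1,0,0],
    [-2,0,0,0],
    [-2,0,0,0],
    [-2,-0.1,0,0],
    [-2,0,0,0],
    [-2,0,0,0],
    [-2,-0.1,0,0],
    [-2,0,0,0]
  ]
}}

```text
time: 13.73
ee_pos: [0.5946, 0.034, 0.0518]
eef_rot: [0.716, 0.698, -0.0, -0.0]
wrist_force: [0.1, 0.4, -0.1]
grip_width: -0.0003
```

{"op": "play_rows", "data": {
  "steps": [
    [-1.5,0,0,0],
    [-1.5,-0.1,0,0],
    [-1.5,0,0,0],
    [-1.5,0,0,0],
    [-1,-0.1,0,0],
    [-1,0,0,0]
  ]
}}

```text
time: 14.23
ee_pos: [0.5943, 0.0261, 0.0518]
eef_rot: [0.716, 0.698, -0.0, -0.0]
wrist_force: [0.3, 1.4, 0.9]
grip_width: -0.0001
```

{"op": "play_rows", "data": {
  "steps": [
    [-1,0,0,0],
    [-1,-0.1,0,0],
    [-1,0,0,0],
    [-1,0,0,0]
  ]
}}

```text
time: 14.57
ee_pos: [0.5941, 0.0222, 0.0518]
eef_rot: [0.716, 0.698, 0.0, -0.0]
wrist_force: [-0.2, 1.7, 1.4]
grip_width: 0.0
```

{"op": "play_rows", "data": {
  "steps": [
    [-1,0,0,0],
    [-1,-0.1,0,0],
    [-1,0,0,0],
    [-1,0,0,0]
  ]
}}

```text
time: 14.9
ee_pos: [0.5939, 0.0182, 0.0518]
eef_rot: [0.716, 0.698, -0.0, -0.0]
wrist_force: [-0.7, 0.7, 1.1]
grip_width: -0.0
```

{"op": "play_rows", "data": {
  "steps": [
    [-1,0,0,0],
    [-1,-0.1,0,0],
    [-1,0,0,0],
    [-1,0,0,0]
  ]
}}

```text
time: 15.23
ee_pos: [0.5937, 0.0142, 0.0518]
eef_rot: [0.716, 0.698, 0.0, -0.0]
wrist_force: [1.1, 1.3, 0.6]
grip_width: 0.0001
```

{"op": "play_rows", "data": {
  "steps": [
    [-1,0,0,0],
    [-1,-0.1,0,0],
    [-1,0,0,0],
    [-1,0,0,0]
  ]
}}

```text
time: 15.57
ee_pos: [0.5935, 0.0102, 0.0518]
eef_rot: [0.716, 0.698, 0.0, -0.0]
wrist_force: [0.9, 1.1, 0.2]
grip_width: -0.0001
```

```bash
python3 - <<'E'
from h import *
p,d=capture("scene")
cv2.imwrite("pics/s9.png",cv2.resize(p[185:275,230:390],None,fx=5,fy=5,interpolation=cv2.INTER_CUBIC))
E
```

```text
(no output)
```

View pics/s9.png

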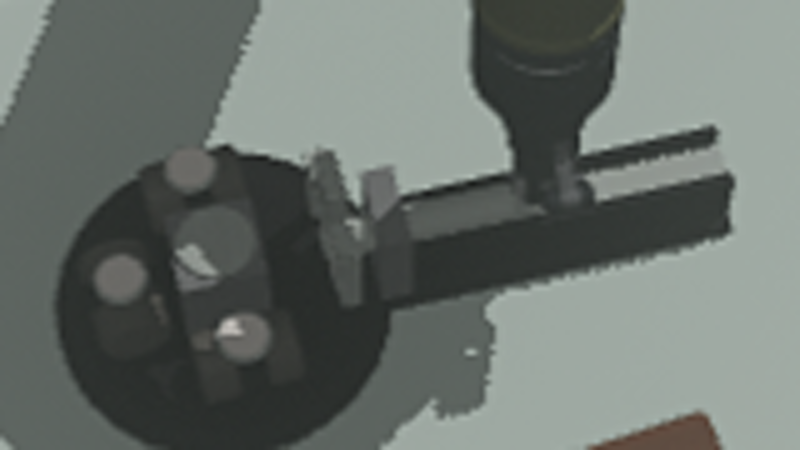

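{"op": "play_rows", "data": {
  "steps": [
    [-1.5,0,0,0],
    [-1.5,-0.1,0,0],
    [-1.5,0,0,0],
    [-1.5,0,0,0],
    [-1.5,-0.1,0,0],
    [-1.5,0,0,0],
    [-1.5,0,0,0],
    [-1.5,0,0,0]
  ]
}}

```text
time: 16.28
ee_pos: [0.593, -0.002, 0.0518]
eef_rot: [0.716, 0.698, -0.0, -0.0]
wrist_force: [0.2, 1.0, 0.6]
grip_width: -0.0001
```

{"op": "play_rows", "data": {
  "steps": [
    [-1.5,0,0,0],
    [-1.5,-0.1,0,0],
    [-1.5,0,0,0],
    [-1.5,0,0,0],
    [-1.5,-0.1,0,0],
    [-1.5,0,0,0],
    [-1.5,0,0,0],
    [-1.5,0,0,0]
  ]
}}

```text
time: 16.95
ee_pos: [0.5925, -0.0139, 0.0518]
eef_rot: [0.716, 0.698, -0.0, 0.0]
wrist_force: [-0.2, 1.1, 0.1]
grip_width: -0.0001
```

{"op": "play_rows", "data": {
  "steps": [
    [-1.5,0,0,0],
    [-1.5,-0.1,0,0],
    [-1.5,0,0,0],
    [-1.5,0,0,0],
    [-1.5,-0.1,0,0],
    [-1.5,0,0,0]
  ]
}}

```text
time: 17.45
ee_pos: [0.592, -0.0229, 0.0518]
eef_rot: [0.716, 0.698, -0.0, -0.0]
wrist_force: [-0.6, -0.5, -0.1]
grip_width: -0.0001
```

{"op": "play_rows", "data": {
  "steps": [
    [-1.5,0,0,0],
    [-1.5,-0.1,0,0],
    [-1.5,0,0,0],
    [-1.5,0,0,0],
    [-1.5,-0.1,0,0],
    [-1.5,0,0,0],
    [-1,0,0,0]
  ]
}}

```text
time: 18.03
ee_pos: [0.5916, -0.0329, 0.0518]
eef_rot: [0.716, 0.698, 0.0, 0.0]
wrist_force: [-0.1, 0.4, 0.7]
grip_width: -0.0001
```

{"op": "play_rows", "data": {
  "steps": [
    [-1,0,0,0],
    [-1,-0.1,0,0],
    [-1,0,0,0],
    [-1,0,0,0],
    [-1,0,0,0]
  ]
}}

```text
time: 18.45
ee_pos: [0.5914, -0.0378, 0.0518]
eef_rot: [0.716, 0.698, -0.0, 0.0]
wrist_force: [-0.6, -0.2, 0.1]
grip_width: 0.0002
```

```bash
python3 - <<'E'
from h import *
print(get_obs()["ee_pos"],get_obs()["wrist_force"])
p,d=capture("scene")
cv2.imwrite("pics/s10.png",cv2.resize(p[185:275,230:390],None,fx=5,fy=5,interpolation=cv2.INTER_CUBIC))
p,d=capture("wrist")
cv2.imwrite("pics/w10.png",p)
E
```

```text
[ 0.5913881  -0.03780658  0.05179425] [-0.62212193 -0.15636027  0.09534927]
```

View pics/s10.png

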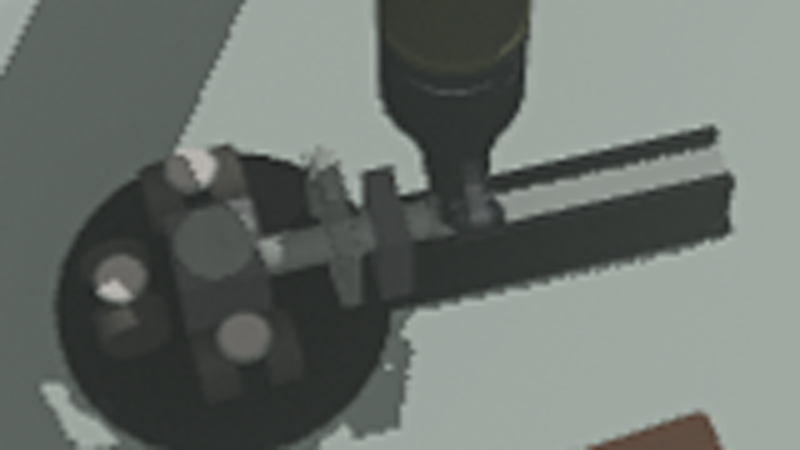

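View pics/w10.png

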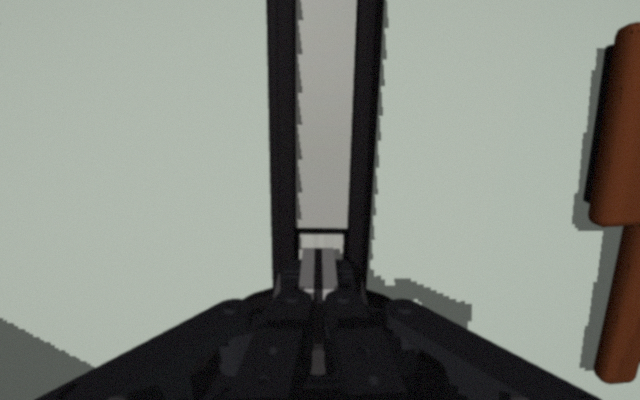

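{"op": "play_rows", "data": {
  "steps": [
    [-1,0,0,0],
    [-1,-0.1,0,0],
    [-1,0,0,0],
    [-1,0,0,0],
    [-1,0,0,0]
  ]
}}

```text
time: 18.97
ee_pos: [0.5912, -0.0427, 0.0518]
eef_rot: [0.716, 0.698, 0.0, -0.0]
wrist_force: [-1.3, 0.7, 0.6]
grip_width: -0.0003
```

{"op": "play_rows", "data": {
  "steps": [
    [-0.8,0,0,0],
    [-0.8,0,0,0],
    [-0.8,-0.1,0,0],
    [0,0,0,0]
  ]
}}

```text
time: 19.3
ee_pos: [0.591, -0.0453, 0.0518]
eef_rot: [0.716, 0.698, -0.0, 0.0]
wrist_force: [0.7, 0.8, 0.3]
grip_width: -0.0003
```

```bash
python3 - <<'E'
from h import *
print(get_obs()["ee_pos"],get_obs()["wrist_force"])
p,d=capture("scene")
cv2.imwrite("pics/s11.png",cv2.resize(p[200:260,250:340],None,fx=8,fy=8,interpolation=cv2.INTER_CUBIC))
g=lambda u,v,z:atz("scene",u,v,z)
for q in((.589,-.0585,.05),):pass
col=np.array([.586,-.1685]);a=np.radians(87.9);ax=np.array([np.cos(a),np.sin(a)])
for r in(24,30,40,60,104,110,117): print(r,(np.array(proj("scene",[*(col+r/1000*ax),.061]))-[250,200])*8)
E
```

```text
[ 0.59103418 -0.04526893  0.05183159] [0.71535287 0.76967336 0.32863877]
24 [251.14590652 265.06848567]
30 [268.30593043 261.17657645]
40 [296.86143125 254.698897  ]
60 [353.8037107  241.77709774]
104 [478.26898079 213.51061894]
110 [495.15391809 209.67369011]
117 [514.82606986 205.202702  ]
```

View pics/s11.png

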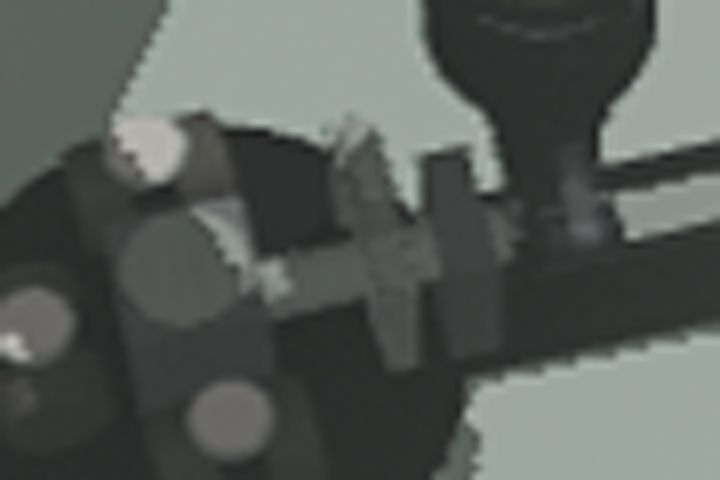

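{"op": "play_rows", "data": {
  "steps": [
    [-0.8,0,0,0],
    [-0.8,0,0,0],
    [-0.8,-0.1,0,0]
  ]
}}

```text
time: 19.6
ee_pos: [0.5909, -0.0474, 0.0518]
eef_rot: [0.716, 0.698, 0.0, -0.0]
wrist_force: [0.2, 3.6, -0.2]
grip_width: -0.0002
```

{"op": "play_rows", "data": {
  "steps": [
    [-0.7,0,0,0],
    [-0.7,0,0,0],
    [0,0,0,0]
  ]
}}

```text
time: 19.85
ee_pos: [0.5908, -0.0475, 0.0518]
eef_rot: [0.716, 0.698, 0.001, -0.001]
wrist_force: [-0.2, 5.7, 0.4]
grip_width: -0.0004
```

{"op": "play_rows", "data": {
  "steps": [
    [-0.7,0,0,0],
    [-0.7,0,0,0],
    [0,0,0,0]
  ]
}}

```text
time: 20.1
ee_pos: [0.5907, -0.0477, 0.0518]
eef_rot: [0.716, 0.698, 0.001, -0.002]
wrist_force: [-0.6, 10.0, 0.4]
grip_width: -0.0001
```

```bash
python3 - <<'E'
from h import *
print(get_obs()["ee_pos"],get_obs()["wrist_force"])
p,d=capture("scene")
cv2.imwrite("pics/s12.png",cv2.resize(p[200:260,250:340],None,fx=8,fy=8,interpolation=cv2.INTER_CUBIC))
E
```

```text
[ 0.59067429 -0.04765193  0.05177084] [-0.636412    9.97922273  0.37248781]
```

View pics/s12.png

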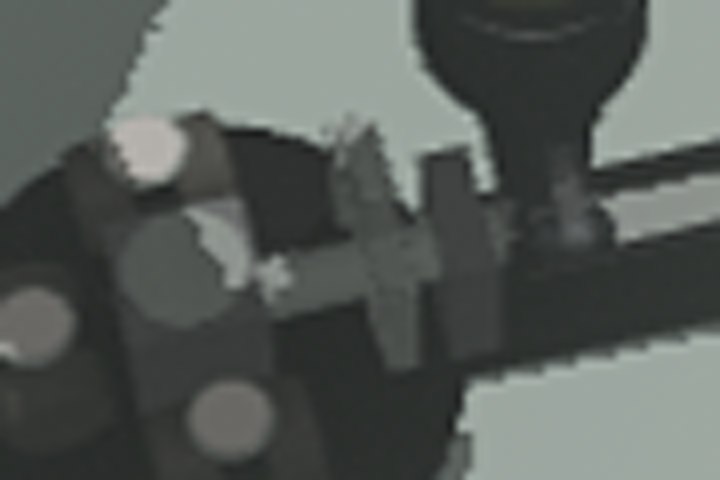

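{"op": "play_rows", "data": {
  "steps": [
    [1.5,0,0,0],
    [1.5,0,0,0],
    [1,0,0,0],
    [0,0,-4,0],
    [0,0,-8,0],
    [0,0,-12,0],
    [0,0,-16,0],
    [0,0,-20,0],
    [0,0,-20,0],
    [0,0,-20,0],
    [0,0,-15,0],
    [0,0,0,0]
  ]
}}

```text
time: 21.15
ee_pos: [0.5935, -0.047, 0.1712]
eef_rot: [0.716, 0.698, 0.002, 0.003]
wrist_force: [-0.1, -0.3, 0.4]
grip_width: -0.0002
```

{"op": "play_rows", "data": {
  "steps": [
    [15,0,0,0],
    [15,0,0,0],
    [15,0,0,0],
    [0,0,0,0],
    [0,0,0,0]
  ]
}}

```text
time: 21.57
ee_pos: [0.5915, -0.0011, 0.1662]
eef_rot: [0.715, 0.699, -0.001, -0.0]
wrist_force: [0.3, -1.0, -0.6]
grip_width: -0.0
```

```bash
python3 - <<'E'
from h import *
o=get_obs();print(o["ee_pos"],o["wrist_force"],o["time"])
np.save("pics/w13pose.npy",np.r_[o["ee_pos"],o["eef_rot"]])
p,d=capture("wrist")
cv2.imwrite("pics/w13.png",p)
p,d=capture("scene")
cv2.imwrite("pics/s13.png",cv2.resize(p[200:260,250:340],None,fx=8,fy=8,interpolation=cv2.INTER_CUBIC))
p,d=capture("top")
cv2.imwrite("pics/t13.png",p)
E
```

```text
[ 0.59151079 -0.00106692  0.16618789] [ 0.26647606 -0.95670936 -0.55760605] 21.5667
```

View pics/w13.png

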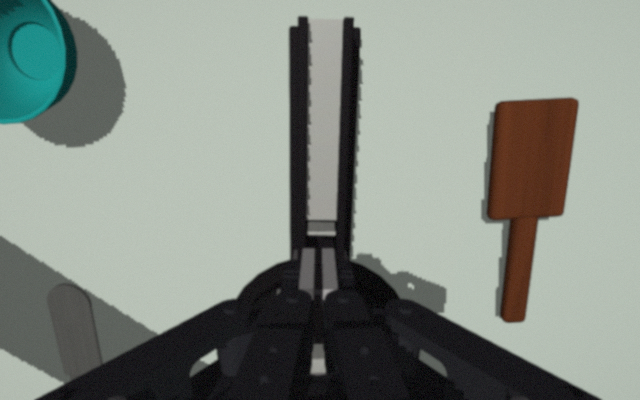

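View pics/s13.png

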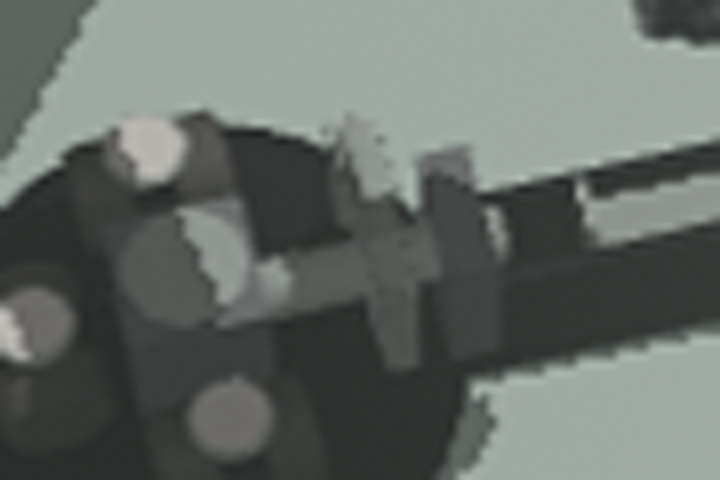

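View pics/t13.png

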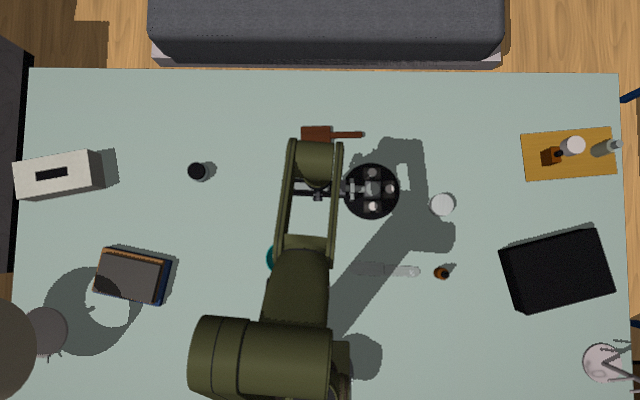

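{"op": "play_rows", "data": {
  "steps": [
    [-30,0,-20,0],
    [-30,0,-20,0],
    [-30,0,0,0],
    [-30,0,0,0],
    [0,0,0,0],
    [0,0,0,0],
    [0,0,0,0]
  ]
}}

```text
time: 22.3
ee_pos: [0.5886, -0.1216, 0.2065]
eef_rot: [0.716, 0.698, 0.0, -0.001]
wrist_force: [0.1, 0.6, -0.0]
grip_width: -0.0001
```

```bash
python3 - <<'E'
from h import *
o=get_obs();print(o["ee_pos"],o["wrist_force"],o["time"])
np.save("pics/w14pose.npy",np.r_[o["ee_pos"],o["eef_rot"]])
p,d=capture("wrist")
cv2.imwrite("pics/w14.png",cv2.resize(p[60:260,220:420],None,fx=3,fy=3,interpolation=cv2.INTER_CUBIC))
col=np.array([.586,-.1685]);a=np.radians(87.9);ax=np.array([np.cos(a),np.sin(a)])
for r,z in((104,.074),(110,.061),(117,.061),(140,.058),(140,.036),(118,.04)):
  P=[*(col+r/1000*ax),z]; print(r,z,(np.array(proj("wrist",P,o))-[220,60])*3,(np.array(proj("scene",P))-[250,200])*8)
E
```

```text
[ 0.58855135 -0.12163156  0.20645609] [ 0.08506429  0.57750489 -0.03781843] 22.3
104 0.074 [298.20858066 170.45409583] [478.05802283 195.29500495]
110 0.061 [298.35518547 144.22792471] [495.15391809 209.67369011]
117 0.061 [298.66923057 116.70789487] [514.82606986 205.202702  ]
140 0.058 [299.68569547  24.56144582] [579.11672114 194.74248609]
140 0.036 [299.38794952  30.2781339 ] [578.1027241  224.98656702]
118 0.04 [298.49789007 112.1958576 ] [517.45768198 233.4445787 ]
```

View pics/w14.png

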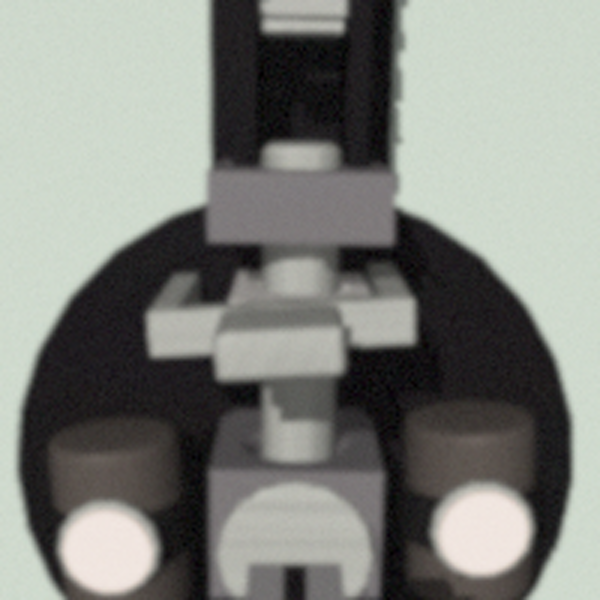

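```bash
python3 -c "
from plant import *
print(hand_in())"
```

```text
the job is handed in; nothing more can be done
None
```

The watch stand is locked: the pin is home in the column, the flap stands upright behind it, and the job was handed in about 22 s into the 72 s allowed.

- **Turning the table:** the wrist camera showed the eye offset about 5.5 mm to one side. I caged the handle loosely and turned it about 115° until the eye was in line with the pin, leaving the handle about 5 mm off the trough line (limit 13 mm).
- **Pushing the pin:** the wrist force stayed under about 2 N past the flap, through the guide and the eye, so nothing needed a second try. It rose to 10 N, against the 30 N limit, when the pin met the bottom of the hole.
- **Last checks:** in the last wrist picture, the pin's tail measures about 110.5 mm from the column axis, against 110 mm when fully home. The raised flap is a thin strip where I projected it upright, and the scene camera agreed. The hand is about 90 mm above everything. The other items on the dresser look unmoved in the top picture, where the arm partly hides the bowl and the hairbrush; I did not measure any of them.
- **Disagreement:** one early wrist-camera estimate put the trough's outer end at 302 mm instead of 292 mm. I never resolved it, and it did not affect the job. The estimates of the trough's direction also varied by about 2°, which was within what the eye allows.

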